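# Bench test of the mast winch control box

### The job

Bench-test the grey winch control box: first turn the orange ring of its shorting plug clockwise, all the way to the red locked mark, then take the red-headed key from the wooden block and put it fully home in the key switch, wiggling it gently past the sticky pins rather than forcing it. Turn the key a quarter clockwise to the green test mark and finish still holding it there, because the switch springs back when let go. Leave the black key, tin, pulley and crimping tool alone.

Things in the scene. Friction and masses are not known exactly. Their poses are not given: they have to be found in the camera images.
- control_box: Grey control box, 150 mm (its x) by 260 mm (its y) by 90 mm high, lying on its back, lid up, on a 190 x 300 x 4 mm green silicone pad; fixed. Origin at bench level under its centre; lid surface at 94 mm. On the lid: the orange ring at y = +65 mm, the key switch at y = -65 mm, and at x = +50 mm, y = 0 a green lamp 7 mm tall.
- ring (a joint): Angle of the orange plug ring in rad, growing clockwise seen from above: it starts somewhere between 0 and 0.55; 1.3 is fully locked, against a stop, where the white pointer on the ring meets the red mark on the lid (on the box's +x side of the ring). The ring stays where it is left; friction about 0.12 N m.
- ring_grip (a point): Point on the vertical axis of the ring, 123 mm above the bench. The ring is a ribbed orange cylinder 44 mm in diameter reaching from 100 to 124 mm above the bench; below it a fixed flange 53 mm across, above it the fixed black plug body 30 mm across, top at 131 mm. The point turns with the ring.
- keyway (a point): Centre of the keyway mouth, on the upward face (104 mm above the bench) of the key cylinder. z up; its own y is the long direction of the slot, its own x the short one; the point turns with the cylinder. Slot 11.6 x 5.2 mm, 34 mm deep, vertical, mouth bevelled by 1.8 mm; steel bezel 40 mm across, standing 10 mm above the lid.
- pins (a point): Middle of the three sticky pins inside the slot, at 8, 14 and 20 mm depth. They stick out from the slot's +y end by up to 4 mm, give way to about 3 N sideways each and stay back once pushed. A straight push on the key takes up to about 25 N; moving it 1 to 2 mm to and fro along the slot while pushing takes less.
- cylinder (a joint): Angle of the key cylinder in rad, growing clockwise seen from above: 0 at rest (slot along the box's x), stop at 1.571 (slot points to the green mark). A spring returns it to 0: 0.02 N m at rest, 0.09 N m at the stop. The key has about 0.15 rad of play in the slot.
- red_key: Red-headed key, about 35 g, standing blade down in the wooden block. Origin at the blade's tip, z up towards the head. Steel blade 4 mm (x) by 10 mm (y) by 25 mm long, its last 3.6 mm tapered; red head 12 mm (x) by 30 mm (y), from 25 to 57 mm above the tip. Fully home, the head's underside rests on the cylinder face. Both ways round (half a turn) fit.
- red_key_bow (a point): Point on the red key's axis in the middle of its head, 46 mm above the blade tip, axes as the key's.
- black_key: Bystander: a key of the same shape with a black head, in the other slot of the block.
- key_block: Wooden block 60 mm (x) by 160 mm (y) by 34 mm high, fixed; origin at bench level under its centre. Two slots, at y = +40 and -40 mm, each 7 x 13.5 mm (x, y), hold the keys with their shoulders on its top.
- tin: Bystander: round lidded aluminium tin, 69 mm across, 46 mm tall, origin under its centre.
- pulley: Bystander: white plastic pulley lying flat, 72 mm across, 22 mm thick, origin under its centre.
- crimper: Bystander: yellow-handled crimping tool lying flat, about 215 x 78 x 18 mm, origin on the bench between the handles.

How it is judged:
By the outcome, as a careful person would: the job done as asked, in the order asked, and still so for the second after the job is handed in, while the arm keeps its last pose, push and grip.
It also fails if it takes over 72 s, if anything falls off the work surface, if the arm or the gripper's body presses on something with over 40 N, if the wrist force passes 120 N, or if a joint passes its speed limit or range.

### The arm

A 7-joint arm with a two-finger parallel gripper is mounted at the origin on the work surface. World frame = base frame: x ahead of the robot, y to its left, z up, the work surface at z = 0. Lengths are in m, angles in rad, forces in N, time in s.
With the tool pointing down it reaches from about 0.4 to 0.9 m from the base axis. Payload 5.5 kg.
Tool frame: the origin (TCP) lies at the very end of the fingers, on their centre line; the grasp point (between the pads) lies 19 mm behind it (hold_point_z is the distance from the TCP to the grasp point, in m); z points along the fingers, y is the line along which they close (so a half turn about z gives the same grasp; the last joint's range is limited). The gripper opens to 92 mm and grips with 3 to 60 N. Pads are 19 mm wide; open, the fingers measure 130 mm over their backs; the gripper's body (75 mm by 190 mm) begins 47 mm behind the grasp point.
Start: joints at [1.372, 0.501, -0.427, 1.55, 0.221, 1.138, -0.21], TCP at [0.29, -0.582, 0.227] pointing down, gripper open.
Joint ranges: [-2.88, 2.88], [-0.31, 2.03], [-1.54, 1.56], [0.2, 2.42], [-1.41, 4.55], [0.19, 2.02], [-2.57, 2.57]. Speed limits (rad/s): [2.57, 2.57, 3.14, 3.14, 3.14, 3.14, 3.14].

### API

Orientations are given as a 3x3 rotation matrix whose columns are the frame's x, y, z axes.
In Python, from station import * gives the robot as it stands.
- The arm moves only by the tool carry_out, never from a script. Its argument "series" is one flat list of numbers, 5 for each row, row after row: the finger opening in mm, from 0 to 91.8, then the shift along the tool's x, y, z in units of 50 mm (1.0 is 50 mm), then the turn about the tool's z in degrees. A call has 1 to 20 rows; each row shifts and turns the commanded pose from where the row before left it, along the tool's axes as they then stand; what a row does not reach is not made up. A row lasts 1/10 s, in which the tool goes at most 50 mm and 8.59 degrees, less where a joint would pass 70% of its speed; a pose out of reach is approached as far as the arm can. A call is refused whole if a number of a shift passes 1 or a number of a turn 8.59, either way. A call with a gripper value outside its range is refused whole. The fingers move at their own pace and stop on an object; "force" is the grip in N (left out, the last holds). Time passes only in rows, so rows that do not move let the fingers close. It gives the time, the measured TCP pose, the force, the opening and the grip force at its end, in the units of the state.
- sense(): the state, without advancing time (a new reading comes with each control period).
- snapshot(name): name is "scene" or "top" or "wrist"; returns a dict with "frame" (480x640x3 uint8, red, green, blue), "range_z" (480x640 float32, m along the optical axis (not along the pixel's ray), 0 where there is no reading), "mtx" (3x3 intrinsics, pixels), "distortion" ([k1, k2, p1, p2, k3] as OpenCV has them; the pictures are not rectified), "rvec" (rotation vector, rad) and "tvec" (3), from world to camera coordinates, as OpenCV has them. Camera axes: x right, y down, z forward; pixel columns grow to the right and rows downward; lengths in m; the calibration is good to about 2 mm. A picture is of the moment at which its call begins.
- finish_job(): hands the job in; it is judged then, once.
Trained networks look in a picture, given as the dict that the camera call returned (one of the last four; its "shot" number tells which), for a name from the list of things; names that differ only in an ending like _2 or _b are one class to them, and where a whole thing is asked for, a point or a joint stands for the part that bears it (a point fixed in the world has none). Each returns a list of dicts, best first, with "conf" (0 to 1); they miss things now and then, are a little off and sometimes report something else, mostly with a low value. They report only what shows in the picture. A call takes as long as a camera call.
- boxes_of(thing, picture): "at" ([x, y, z] in m, in world coordinates, good to about 4 mm: the middle of the surface that is visible of it).
- outline_of(thing, picture): "region" (480x640 bool, what is visible of it).
- tip_of(thing, picture): "at" ([x, y, z] in m, in world coordinates, good to about 4 mm: a listed point, or the origin of a listed thing).
The state is a dict: "t": time; "joints": joint angles; "qvel": joint speeds; "joint_efforts": joint torques, N m; "position": TCP position; "orientation": TCP orientation; "contact_force": force on the tool from outside, world axes, zero at the start; "torque": the same for the moment, N m; "gripper_width": finger opening in m; "grasp_force": force on a finger pad.
Only numpy, scipy, OpenCV 4.12 (cv2) and the standard library are available. Lean on these libraries where they do the work, as an engineer would, in place of code of your own. Each camera call takes 0.05 s, during which the arm holds its last target. There are 200 camera calls.

## Working session

There is one attempt and no reset: what is moved stays moved. The work goes in short steps, Python scripts to look and compute and a tool call to move; the robot and the scene stay as the last step left them, time stands still between calls to the robot, and variables do not carry over. Pictures are saved under pics/ and viewed, at most 10 in all, crops included, and the job is handed in when it is done.

Besides the shell and the picture viewer there is one more tool, called after "Request:" as name(argument=value, ...) on one line, values as JSON. carry_out: Moves the arm, as the interface text tells. Its arguments: {"type":"object","properties":{"series":{"type":"array","items":{"type":"number"}},"force":{"type":"number"}},"required":["series"]}

```bash
mkdir -p pics
cat > h.py <<'E'
from station import *
import numpy as np, cv2
def save(p,n): cv2.imwrite('pics/'+n,p["frame"][:,:,::-1])
np.set_printoptions(precision=4,suppress=True)
E
python3 - <<'E'
from h import *
s=sense();print(s["position"],s["orientation"],s["gripper_width"],s["t"])
T=snapshot("top");S=snapshot("scene")
save(T,"top.png");save(S,"scene.png")
for n in ["control_box","ring_grip","keyway","red_key","red_key_bow","black_key","key_block","tin","pulley","crimper"]:
  for p in (T,S):
    print(n,p is T,[(np.round(d["at"],4),round(d["conf"],2)) for d in tip_of(n,p)[:2]])
E
```

```text
[ 0.2893 -0.5813  0.2257] [[ 0.8952  0.4456 -0.0008]
 [ 0.4456 -0.8952  0.0018]
 [ 0.     -0.002  -1.    ]] 0.09194574248891303 0.0
control_box True [(array([ 0.5373,  0.1543, -0.005 ]), 0.78)]
control_box False [(array([0.5408, 0.1534, 0.0035]), 0.69)]
ring_grip True [(array([0.5549, 0.216 , 0.1218]), 0.6)]
ring_grip False [(array([0.5506, 0.2137, 0.1231]), 0.5), (array([0.5383, 0.154 , 0.0003]), 0.15)]
keyway True [(array([0.5199, 0.0896, 0.1051]), 0.39)]
keyway False [(array([0.5141, 0.089 , 0.1064]), 0.45)]
red_key True [(array([ 0.4412, -0.1959,  0.0115]), 0.38)]
red_key False [(array([ 0.4351, -0.1991,  0.0069]), 0.63), (array([ 0.7747, -0.1516,  0.0041]), 0.45)]
red_key_bow True [(array([ 0.4403, -0.1966,  0.0494]), 0.48)]
red_key_bow False [(array([ 0.4381, -0.1983,  0.0526]), 0.74)]
black_key True [(array([ 0.4678, -0.2731,  0.0108]), 0.38), (array([ 0.5389,  0.1533, -0.0042]), 0.33)]
black_key False [(array([ 0.4612, -0.2811,  0.0065]), 0.58), (array([0.5544, 0.2147, 0.1238]), 0.48)]
key_block True [(array([ 0.4515, -0.2404,  0.0012]), 0.73)]
key_block False [(array([ 0.4499, -0.2369, -0.0056]), 0.69), (array([ 0.5427,  0.453 , -0.    ]), 0.31)]
tin True [(array([ 0.3608, -0.0599, -0.0017]), 0.82)]
tin False [(array([ 0.3589, -0.0574,  0.0042]), 0.84), (array([0.5398, 0.1556, 0.0024]), 0.43)]
pulley True [(array([ 0.5395,  0.4513, -0.0032]), 0.8)]
pulley False [(array([0.5412, 0.453 , 0.0014]), 0.87)]
crimper True [(array([ 0.7689, -0.1496,  0.001 ]), 0.92)]
crimper False [(array([ 0.7711, -0.1507,  0.0034]), 0.76)]
```

View pics/top.png

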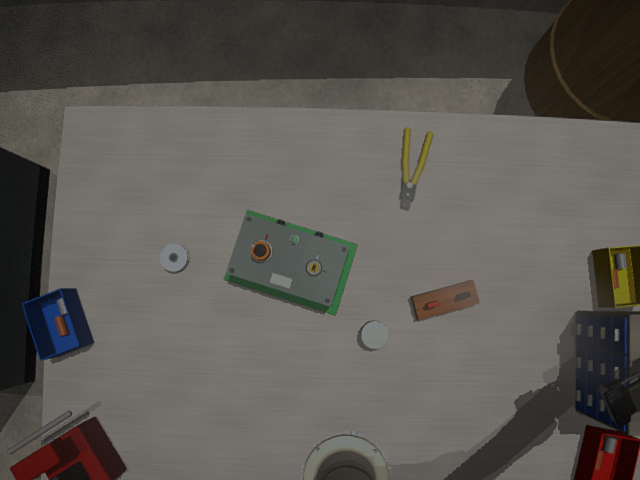

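View pics/scene.png

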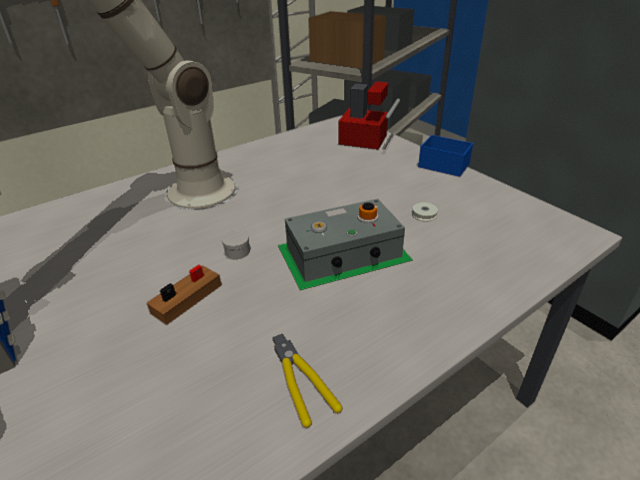

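The top view shows the box near (290,262), with the ring at (261,251) and the keyway at (314,268). The red key is at (432,304) and the black one at (463,296). The scene view agrees. I'll lift towards the block for a close look on the way.

Request:
carry_out(series=[91.8, 0.3, -0.25, -0.4, -4, 91.8, 0.5, -0.4, -0.4, -6, 91.8, 0.6, -0.4, -0.4, -6, 91.8, 0.7, -0.35, -0.3, -6, 91.8, 0.7, -0.3, -0.2, -6, 91.8, 0.7, -0.25, 0, -6, 91.8, 0.7, -0.2, 0, -6, 91.8, 0.7, -0.1, 0, -6, 91.8, 0.6, -0.1, 0, -6, 91.8, 0.4, 0, 0, -6, 91.8, 0.2, 0, 0, -6, 91.8, 0, 0, 0, 0, 91.8, 0, 0, 0, 0])

```text
t: 2.4
position: [0.3844, -0.2632, 0.3119]
orientation: [[-0.005, 1.0, 0.0], [1.0, 0.005, -0.001], [-0.001, 0.0, -1.0]]
contact_force: [0.4, -0.7, -0.1]
gripper_width: 0.0914
grasp_force: 0.0
```

Run:
```python
from h import *
s=sense();print(s["position"],s["orientation"],s["joints"],s["t"])
W=snapshot("wrist");save(W,"w1.png")
R=cv2.Rodrigues(np.array(W["rvec"]))[0];print("cam",-R.T@np.array(W["tvec"]).ravel(),R[2])
for n in ["red_key","red_key_bow","black_key","key_block"]:
    print(n,[(np.round(d["at"],4),round(d["conf"],2)) for d in tip_of(n,W)[:2]])
```

```text
[ 0.3844 -0.2632  0.3119] [[-0.0051  1.      0.0002]
 [ 1.      0.0051 -0.0009]
 [-0.0009  0.0002 -1.    ]] [ 1.2889  0.1019 -0.7915  1.8765  0.0787  1.1938  0.4762] 2.4
cam [ 0.3827 -0.1876  0.4702] [ 0.0023 -0.2789 -0.9603]
red_key [(array([ 0.4415, -0.2023,  0.0101]), 0.84)]
red_key_bow [(array([ 0.4404, -0.1967,  0.0556]), 0.82)]
black_key [(array([ 0.4625, -0.2787,  0.0107]), 0.96)]
key_block [(array([ 0.4531, -0.24  ,  0.0032]), 0.95)]
```

View pics/w1.png

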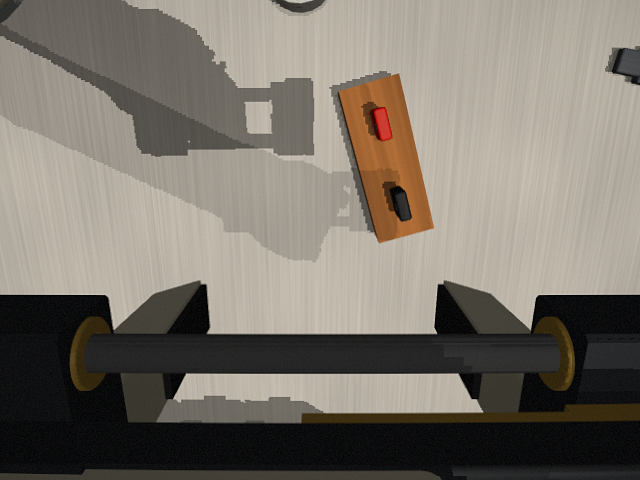

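The wrist view shows the block upright, with the red head at (382,124) and the black one at (402,203). Next I'll measure the key and block geometry from range, and then go to the ring.

```bash
cat >> h.py <<'E'
def cloud(p):
    v,u=np.mgrid[0:480,0:640]; uv=np.stack([u,v],-1).reshape(-1,1,2).astype(np.float64)
    n=cv2.undistortPoints(uv,np.array(p["mtx"]),np.array(p["distortion"])).reshape(480,640,2)
    z=p["range_z"].astype(float); c=np.dstack([n*z[...,None],z])
    R=cv2.Rodrigues(np.array(p["rvec"],float))[0]
    return (c-np.array(p["tvec"]).ravel())@R
def rect(xy):
    (c,wh,a)=cv2.minAreaRect((xy*1000).astype(np.float32)); 
    if wh[0]<wh[1]: wh=wh[::-1]; a+=90
    return np.array(c)/1000,np.array(wh),(a+90)%180-90   # long side direction, deg
def togo(xyz,yaw):
    s=sense();R=np.array(s["orientation"]);d=np.array(xyz)-s["position"]
    y=np.degrees(np.arctan2(R[1,0],R[0,0]));return "units",R.T@d/0.05,"turn cw",(y-yaw+180)%360-180
def hsv(p): return cv2.cvtColor(p["frame"],cv2.COLOR_RGB2HSV).astype(int)
E
python3 - <<'E'
from h import *
W=snapshot("wrist");c=cloud(W);h=hsv(W)
red=((h[...,0]<5)|(h[...,0]>175))&(h[...,1]>150)&(h[...,2]>60)&(c[...,2]>0.058)
print("red",red.sum(),np.median(c[red],0),rect(c[red][:,:2]))
m=outline_of("key_block",W)[0]["region"]&(abs(c[...,2]-0.034)<0.006)
print("block",np.median(c[m],0),rect(c[m][:,:2]))
T=snapshot("top");c=cloud(T)
m=outline_of("control_box",T)[0]["region"]&(abs(c[...,2]-0.094)<0.004)
print("box",np.median(c[m],0),rect(c[m][:,:2]))
print(togo([.52,.03,.33],110))
E
```

```text
red 411 [ 0.4384 -0.1979  0.0663] (array([ 0.4149, -0.1999]), array([62.6963, 28.7868]), 4.369326591491699)
block [ 0.4484 -0.2309  0.0344] (array([ 0.45  , -0.2365]), array([159.52  ,  60.5174]), -73.72722053527832)
box [0.5361 0.1523 0.0946] (array([0.5397, 0.1558]), array([261.2398, 150.7901]), 74.17268371582031)
('units', array([ 5.8368,  2.7541, -0.3654]), 'turn cw', np.float64(-19.57928678225835))
```

Request:
carry_out(series=[91.8, 0.3, 0.2, -0.1, -2, 91.8, 0.5, 0.3, -0.1, -2, 91.8, 0.6, 0.4, -0.1, -2, 91.8, 0.7, 0.45, -0.1, -2, 91.8, 0.7, 0.45, 0, -2, 91.8, 0.7, 0.45, 0, -2, 91.8, 0.7, 0.45, 0, -2, 91.8, 0.7, 0.45, 0, -2, 91.8, 0.6, 0.4, 0, -2, 91.8, 0.5, 0.4, 0, -2, 91.8, 0.3, 0.2, 0, 0, 91.8, 0, 0, 0, 0, 91.8, 0, 0, 0, 0])

```text
t: 4.15
position: [0.5303, 0.0848, 0.3319]
orientation: [[-0.352, 0.936, -0.0], [0.936, 0.352, 0.0], [0.0, -0.0, -1.0]]
contact_force: [0.2, -0.8, 0.4]
gripper_width: 0.092
grasp_force: 0.0
```

Run:
```python
from h import *
s=sense();print(s["joints"])
W=snapshot("wrist");save(W,"w2.png");c=cloud(W);h=hsv(W)
for n in ["ring_grip","keyway","control_box"]:
    print(n,[(np.round(d["at"],4),round(d["conf"],2)) for d in tip_of(n,W)[:2]])
o=(h[...,0]>4)&(h[...,0]<20)&(h[...,1]>150)&(abs(c[...,2]-.124)<.005)&(c[...,1]>.12)
xy=(c[o][:,:2]*1000).astype(np.float32);print("ring",o.sum(),cv2.minEnclosingCircle(xy),np.median(c[o],0))
b=(c[...,2]>.1285)&(c[...,2]<.135)&(abs(c[...,1]-.215)<.04);print("body",b.sum(),cv2.minEnclosingCircle((c[b][:,:2]*1000).astype(np.float32)))
z=(abs(c[...,2]-.104)<.002)&(np.hypot(c[...,0]-.519,c[...,1]-.09)<.03);print("bezel",z.sum(),c[z].mean(0),cv2.minEnclosingCircle((c[z][:,:2]*1000).astype(np.float32)))
l=(abs(c[...,2]-.0945)<.003)&(np.hypot(c[...,0]-.537,c[...,1]-.153)<.17);print("lid",rect(c[l][:,:2]))
```

```text
[ 0.637   0.3245 -1.0454  1.6879  0.2904  1.2978 -0.1055]
ring_grip []
keyway [(array([0.5174, 0.0908, 0.1064]), 0.92)]
control_box [(array([0.5401, 0.1506, 0.0006]), 0.65)]
ring 1339 ((553.3997802734375, 217.73777770996094), 22.605043411254883) [0.5501 0.2145 0.1242]
body 1150 ((553.61572265625, 217.69308471679688), 14.881670951843262)
bezel 1127 [0.5174 0.0936 0.1041] ((517.41455078125, 93.50398254394531), 18.520214080810547)
lid (array([0.5359, 0.1553]), array([261.0648, 150.9949]), 74.12548828125)
```

View pics/w2.png

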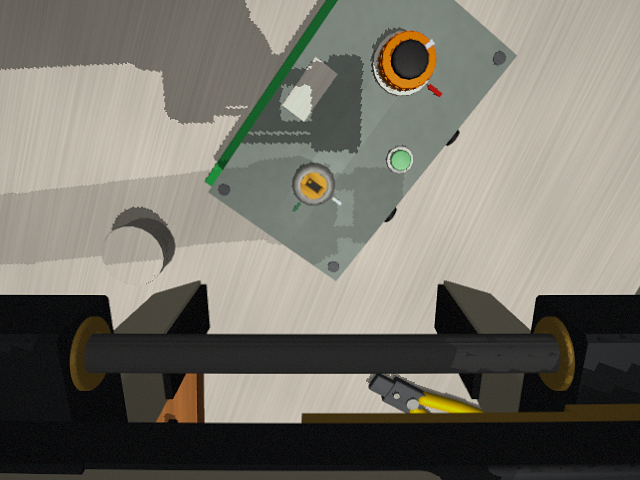

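The wrist view shows the ring at (407,60), its pointer at (430,43) and the red mark at (434,90). The keyway is at (314,185), with the green mark at (297,207) on the box's -y side. I'm moving over the ring now.

Request:
carry_out(series=[91.8, 0.2, 0.1, 0, -4, 91.8, 0.4, 0.3, 0, 0, 91.8, 0.5, 0.3, 0, 0, 91.8, 0.5, 0.3, 0, 0, 91.8, 0.4, 0.25, 0, 0, 91.8, 0.2, 0.1, 0.2, -4, 91.8, 0, 0, 0.5, -8, 91.8, 0, 0, 0.7, -8, 91.8, 0, 0, 0.7, -6, 91.8, 0, 0, 0.6, 0, 91.8, 0, 0, 0.4, 0, 91.8, 0, 0, 0.2, 0, 91.8, 0, 0, 0, 0, 91.8, 0, 0, 0, 0])

```text
t: 5.75
position: [0.5479, 0.2118, 0.1677]
orientation: [[-0.771, 0.637, 0.001], [0.637, 0.771, 0.0], [-0.001, 0.001, -1.0]]
contact_force: [0.5, 0.6, -0.8]
gripper_width: 0.0916
grasp_force: 0.0
```

Run:
```python
from h import *
s=sense();print(s["joints"],s["position"],togo([.5536,.2178,.105],140))
```

```text
[ 0.318   0.6393 -1.0163  1.7561  0.6075  1.0955 -0.0227] [0.5479 0.2118 0.1677] ('units', array([-0.0106,  0.1633,  1.2551]), 'turn cw', np.float64(0.41829895130115347))
```

Request:
carry_out(series=[91.8, 0, 0.16, 0.25, 0, 91.8, 0, 0, 0.35, 0, 91.8, 0, 0, 0.35, 0, 91.8, 0, 0, 0.2, 0, 91.8, 0, 0, 0.1, 0, 60, 0, 0, 0, 0, 50, 0, 0, 0, 0, 40, 0, 0, 0, 0, 40, 0, 0, 0, 0, 40, 0, 0, 0, 0, 40, 0, 0, 0, 0], force=25)

```text
t: 6.85
position: [0.5525, 0.218, 0.1045]
orientation: [[-0.771, 0.637, 0.001], [0.637, 0.771, 0.0], [-0.0, 0.0, -1.0]]
contact_force: [-0.2, 0.1, -0.4]
gripper_width: 0.0483
grasp_force: 0.0
```

Request:
carry_out(series=[35, 0, 0, 0, 0, 35, 0, 0, 0, 0, 35, 0, 0, 0, 0], force=25)

```text
t: 7.15
position: [0.553, 0.2187, 0.1046]
orientation: [[-0.771, 0.636, 0.001], [0.636, 0.771, 0.001], [-0.0, 0.002, -1.0]]
contact_force: [3.5, 3.6, -0.3]
gripper_width: 0.0432
grasp_force: 25.0
```

Gripped. Now I'll turn it clockwise and watch the moment.

Request:
carry_out(series=[35, 0, 0.02, 0, 3, 35, 0, 0, 0, 5, 35, 0, 0, 0, 5, 35, 0, 0, 0, 5, 35, 0, 0, 0, 5, 35, 0, 0, 0, 5, 35, 0, 0, 0, 5, 35, 0, 0, 0, 5, 35, 0, 0, 0, 5, 35, 0, 0, 0, 5, 35, 0, 0, 0, 0])

```text
t: 8.25
position: [0.5545, 0.2195, 0.1046]
orientation: [[-0.04, 0.999, 0.003], [0.999, 0.04, 0.002], [0.002, 0.003, -1.0]]
contact_force: [5.4, 3.7, -4.0]
gripper_width: 0.0436
grasp_force: 25.0
```

Run:
```python
from h import *
s=sense();print(s["joints"],s["position"],s["contact_force"],s["torque"],togo([.5536,.2178,.105],140),s["grasp_force"])
```

```text
[ 0.1413  0.6424 -0.7631  1.7817  0.5405  0.9352 -0.8125] [0.5545 0.2195 0.1046] [ 5.4082  3.7464 -4.0276] [ 0.6503 -1.2332 -0.085 ] ('units', array([-0.0334, -0.0199, -0.008 ]), 'turn cw', np.float64(-47.693324350360285)) 24.992786049842834
```

Request:
carry_out(series=[35, 0.02, 0.02, 0, 4, 35, 0, 0, 0, 4, 35, 0, 0, 0, 4, 35, 0, 0, 0, 4, 35, 0, 0, 0, 4, 35, 0, 0, 0, 4, 35, 0, 0, 0, 0])

```text
t: 8.95
position: [0.5554, 0.2194, 0.1046]
orientation: [[0.37, 0.929, 0.002], [0.929, -0.37, 0.0], [0.001, 0.002, -1.0]]
contact_force: [5.1, 0.4, -2.4]
gripper_width: 0.0433
grasp_force: 25.0
```

Run:
```python
from h import *
s=sense();print(s["joints"],s["position"],s["contact_force"],s["torque"],togo([.5536,.2178,.105],140),s["grasp_force"])
W=snapshot("wrist");save(W,"w3.png")
```

```text
[ 0.0757  0.6118 -0.6672  1.7808  0.4682  0.9106 -1.1759] [0.5554 0.2194 0.1046] [ 5.0736  0.3713 -2.4138] [ 0.2176 -1.0338 -0.119 ] ('units', array([-0.0428, -0.0218, -0.0085]), 'turn cw', np.float64(-71.70664607698093)) 24.994003772735596
```

View pics/w3.png

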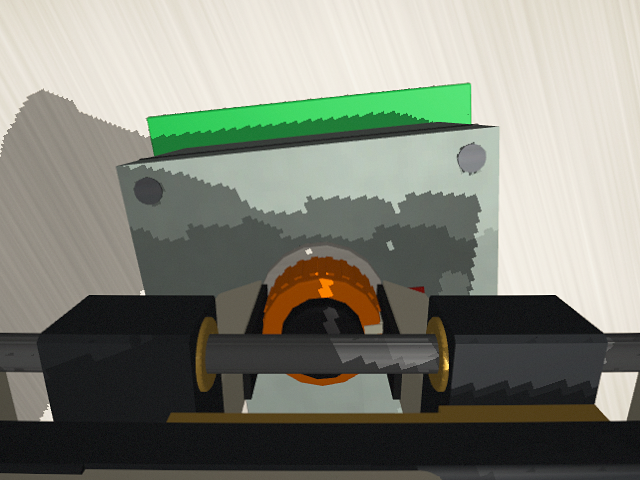

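The pointer at (373,328) is almost on the red mark, which is partly hidden behind the finger at (417,290). I'll push on to the stop.

Request:
carry_out(series=[35, 0, 0.03, 0, 3, 35, 0, 0, 0, 2, 35, 0, 0, 0, 2, 35, 0, 0, 0, 2, 35, 0, 0, 0, 0])

```text
t: 9.5
position: [0.5559, 0.2194, 0.1047]
orientation: [[0.507, 0.862, 0.001], [0.862, -0.507, -0.0], [0.001, 0.001, -1.0]]
contact_force: [3.7, -0.0, 0.8]
gripper_width: 0.0434
grasp_force: 25.0
```

Run:
```python
from h import *
s=sense();print(s["position"],s["contact_force"],s["torque"],togo([.5536,.2178,.105],140),s["grasp_force"])
```

```text
[0.5559 0.2194 0.1047] [ 3.7036 -0.0377  0.7932] [ 0.0675 -0.6294  0.6495] ('units', array([-0.0501, -0.023 , -0.0066]), 'turn cw', np.float64(-80.46261882190792)) 25.00049740076065
```

The moment jumped to 0.65 N m, so the ring is at the stop. I'll release it, back off and check the pointer.

Request:
carry_out(series=[91.8, 0, 0, 0, 0, 91.8, 0, 0, 0, 0, 91.8, 0, 0, 0, 0, 91.8, 0, 0, -0.2, 0, 91.8, 0, 0, -0.5, 0, 91.8, 0, 0, -0.7, -4, 91.8, 0, 0, -0.8, -8, 91.8, 0, 0, -0.8, -8, 91.8, 0, 0, -0.7, -8, 91.8, 0, 0, -0.5, -8, 91.8, -0.2, 0, -0.3, -8, 91.8, -0.5, 0, 0, -2, 91.8, -0.6, 0, 0, 0, 91.8, -0.6, 0, 0, 0, 91.8, -0.5, 0, 0, 0, 91.8, -0.2, 0, 0, 0, 91.8, 0, 0, 0, 0, 91.8, 0, 0, 0, 0])

```text
t: 11.3
position: [0.5868, 0.0951, 0.3296]
orientation: [[-0.268, 0.963, -0.0], [0.963, 0.268, 0.001], [0.001, 0.0, -1.0]]
contact_force: [0.3, -0.9, -0.2]
gripper_width: 0.0917
grasp_force: 0.0
```

Run:
```python
from h import *
s=sense();print(s["joints"])
W=snapshot("wrist");c=cloud(W);h=hsv(W)
i=cv2.resize(W["frame"][0:320,180:580],(800,640))[:600];cv2.imwrite("pics/w4.png",i[:,:,::-1])
C=np.array([.5536,.2178])
r=np.hypot(c[...,0]-C[0],c[...,1]-C[1])
wh=(h[...,1]<60)&(h[...,2]>150)&(r<.024)&(r>.0155)&(abs(c[...,2]-.124)<.006)
rd=((h[...,0]<6)|(h[...,0]>174))&(h[...,1]>150)&(r<.05)&(abs(c[...,2]-.095)<.006)
for m in(wh,rd):
    p=c[m][:,:2].mean(0)-C;print(m.sum(),p,np.degrees(np.arctan2(p[1],p[0])))
print(togo([.4384+.0775*.28,-.1979-.0775*.96,.25],106.3))
```

```text
[ 0.4636  0.4162 -0.9024  1.557   0.3318  1.3301 -0.2055]
46 [ 0.0187 -0.0052] -15.662815575725194
75 [ 0.0352 -0.01  ] -15.903833070898084
('units', array([-6.4078, -4.4192,  1.5845]), 'turn cw', np.float64(-0.6931900575211216))
```

View pics/w4.png

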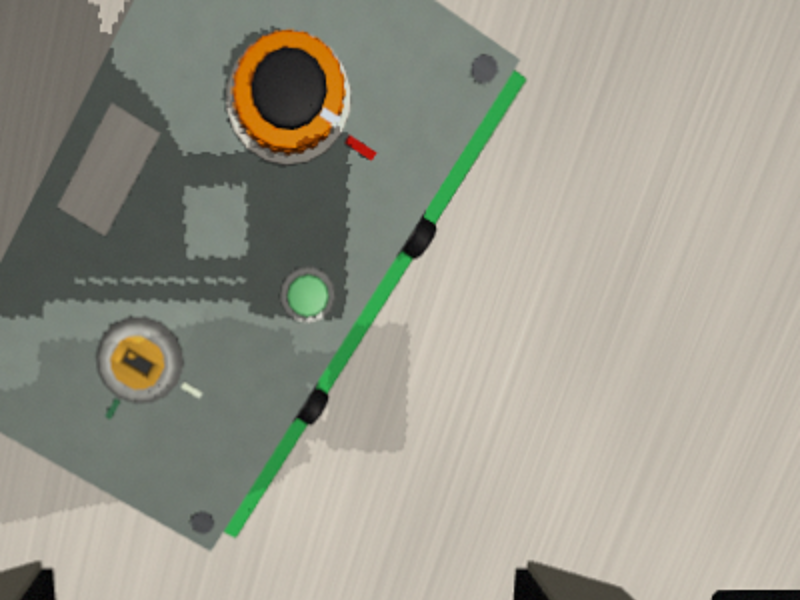

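The ring is locked: the pointer at (330,116) lines up with the red mark at (360,147), -15.7° against -15.9°. Now on to the key.

Request:
carry_out(series=[91.8, -0.2, -0.2, 0, 0, 91.8, -0.5, -0.3, 0, 0, 91.8, -0.6, -0.4, 0, 0, 91.8, -0.7, -0.5, 0, 0, 91.8, -0.7, -0.5, 0, 0, 91.8, -0.7, -0.5, 0, 0, 91.8, -0.7, -0.5, 0, 0, 91.8, -0.7, -0.5, 0.1, 0, 91.8, -0.7, -0.5, 0.3, 0, 91.8, -0.5, -0.3, 0.4, 0, 91.8, -0.3, -0.2, 0.4, 0, 91.8, -0.1, 0, 0.3, 0, 91.8, 0, 0, 0, 0, 91.8, 0, 0, 0, 0])

```text
t: 12.75
position: [0.462, -0.2712, 0.2547]
orientation: [[-0.27, 0.963, 0.001], [0.963, 0.27, 0.001], [0.001, 0.001, -1.0]]
contact_force: [0.4, -0.5, 0.9]
gripper_width: 0.0918
grasp_force: 0.0
```

Run:
```python
from h import *
s=sense();print(s["position"],s["joints"])
W=snapshot("wrist");save(W,"w5.png");c=cloud(W);h=hsv(W)
red=((h[...,0]<6)|(h[...,0]>174))&(h[...,1]>150)&(h[...,2]>60)&(abs(c[...,2]-.066)<.006)&(np.hypot(c[...,0]-.4384,c[...,1]+.198)<.03)
print("red",red.sum(),np.median(c[red],0),rect(c[red][:,:2]))
t=(abs(c[...,2]-.034)<.005)&(np.hypot(c[...,0]-.45,c[...,1]+.2365)<.09)
print("blk",rect(c[t][:,:2]))
k,_,a=rect(c[red][:,:2]); k=k+[.0023,.0016]
print(togo([k[0],k[1],.05],a+180 if a<0 else a))
```

```text
[ 0.462  -0.2712  0.2547] [ 1.1258  0.3251 -0.7821  1.7987  0.2512  1.1205  0.5327]
red 570 [ 0.4388 -0.1979  0.0662] (array([ 0.439 , -0.1981]), array([28.6827, 11.8651]), -74.25352764129639)
blk (array([ 0.4499, -0.2364]), array([160.1188,  60.3156]), -73.58159446716309)
('units', array([ 1.5562, -0.0067,  4.1036]), 'turn cw', np.float64(-0.07235113349764788))
```

View pics/w5.png

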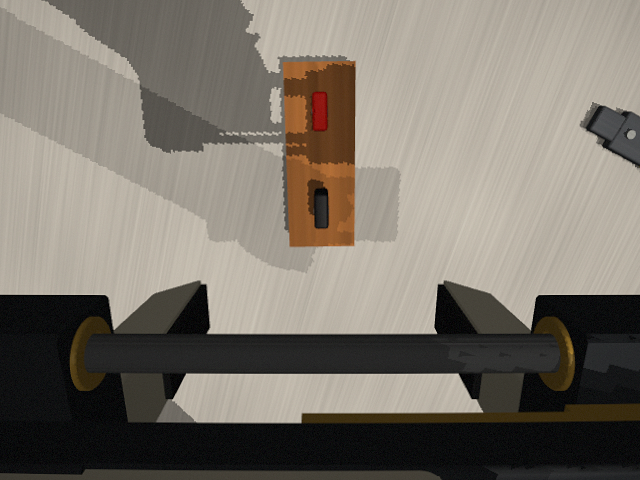

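The block is upright in view, with the red head at (320,111). I'm going down on it.

Request:
carry_out(series=[60, 0.3, 0, 0.1, 0, 50, 0.5, 0, 0.3, 0, 50, 0.5, 0, 0.5, 0, 50, 0.26, 0, 0.6, 0, 50, 0, 0, 0.7, 0, 50, 0, 0, 0.7, 0, 50, 0, 0, 0.6, 0, 50, 0, 0, 0.4, 0, 50, 0, 0, 0.2, 0, 50, 0, 0, 0.1, 0, 50, 0, 0, 0, 0, 50, 0, 0, 0, 0])

```text
t: 14.0
position: [0.4409, -0.1986, 0.0453]
orientation: [[-0.267, 0.964, 0.002], [0.964, 0.267, -0.001], [-0.001, 0.002, -1.0]]
contact_force: [0.3, 0.1, -0.3]
gripper_width: 0.0501
grasp_force: 0.0
```

Run:
```python
from h import *
print(sense()["contact_force"],togo([.4413,-.1965,.040],106))
```

```text
[ 0.2984  0.1103 -0.2741] ('units', array([0.0391, 0.0181, 0.1068]), 'turn cw', np.float64(-0.5235491479660936))
```

Request:
carry_out(series=[50, 0.04, 0, 0.1, 0, 30, 0, 0, 0, 0, 20, 0, 0, 0, 0, 4, 0, 0, 0, 0, 4, 0, 0, 0, 0, 4, 0, 0, 0, 0, 4, 0, 0, 0, 0, 4, 0, 0, 0, 0, 4, 0, 0, 0, 0], force=20)

```text
t: 14.9
position: [0.4394, -0.1965, 0.0393]
orientation: [[-0.267, 0.964, 0.0], [0.964, 0.267, -0.0], [-0.0, 0.0, -1.0]]
contact_force: [-0.2, 0.3, 1.2]
gripper_width: 0.0119
grasp_force: 20.0
```

Run:
```python
from h import *
s=sense();print(s["gripper_width"],s["grasp_force"],s["contact_force"],togo([.4413,-.1965,.040],106))
```

```text
0.011877712675775315 19.9998539686203 [-0.2048  0.2598  1.2066] ('units', array([-0.0099,  0.0376, -0.0147]), 'turn cw', np.float64(-0.5395794830802743))
```

Request:
carry_out(series=[4, 0, 0, -0.1, 0, 4, 0, 0, -0.3, 0, 4, 0, 0, -0.5, 0, 4, 0, 0, -0.6, 0, 4, 0, 0, -0.6, 0, 4, 0, 0, -0.6, 0, 4, 0.2, 0.1, -0.5, 0, 4, 0.4, 0.2, -0.3, 0, 4, 0.5, 0.3, -0.1, 0, 4, 0.6, 0.4, 0, 0, 4, 0.6, 0.4, 0, 0, 4, 0.6, 0.4, 0, 0, 4, 0.6, 0.4, 0, 0, 4, 0.6, 0.4, 0, 0, 4, 0.5, 0.3, 0, 0, 4, 0.4, 0.2, 0, 0, 4, 0.2, 0, 0, 0, 4, 0, 0, 0, 0], force=30)

```text
t: 16.7
position: [0.518, 0.098, 0.2194]
orientation: [[-0.271, 0.963, -0.001], [0.963, 0.271, 0.001], [0.001, -0.001, -1.0]]
contact_force: [-0.5, -0.3, -0.5]
gripper_width: 0.0118
grasp_force: 30.0
```

Request:
carry_out(series=[4, 0, 0, 0, -4, 4, 0, 0, 0, -8, 4, 0, 0, 0, -8, 4, 0, 0, 0, -8, 4, 0, 0, 0, -8, 4, 0, 0, 0, -8, 4, 0, 0, 0, -8, 4, 0, 0, 0, -5, 4, 0, 0, 0, -2, 4, 0, 0, 0, 0, 4, 0, 0, 0, 0])

```text
t: 17.8
position: [0.5193, 0.0947, 0.2192]
orientation: [[-0.963, 0.27, -0.0], [0.27, 0.963, -0.001], [-0.0, -0.001, -1.0]]
contact_force: [0.2, 0.6, -1.2]
gripper_width: 0.012
grasp_force: 30.0
```

Run:
```python
from h import *
s=sense();print(s["position"],s["joints"],s["gripper_width"])
print(togo([.520,.0948,.145],164.1))
W=snapshot("wrist");save(W,"w6.png");S=snapshot("scene")
for n in("red_key","red_key_bow"):
  for p in(W,S): print(n,[(np.round(d["at"],4),round(d["conf"],2)) for d in tip_of(n,p)[:1]])
```

```text
[0.5193 0.0947 0.2192] [ 0.6508  0.4904 -1.1337  1.8501  0.4941  1.1214  0.6339] 0.012008019124178778
('units', array([-0.0132,  0.0074,  1.4841]), 'turn cw', np.float64(0.20731550792666553))
red_key [(array([0.5203, 0.0898, 0.1869]), 0.69)]
red_key [(array([0.5179, 0.0946, 0.1864]), 0.53)]
red_key_bow [(array([0.5236, 0.0968, 0.2341]), 0.68)]
red_key_bow [(array([0.5226, 0.0902, 0.2335]), 0.54)]
```

View pics/w6.png

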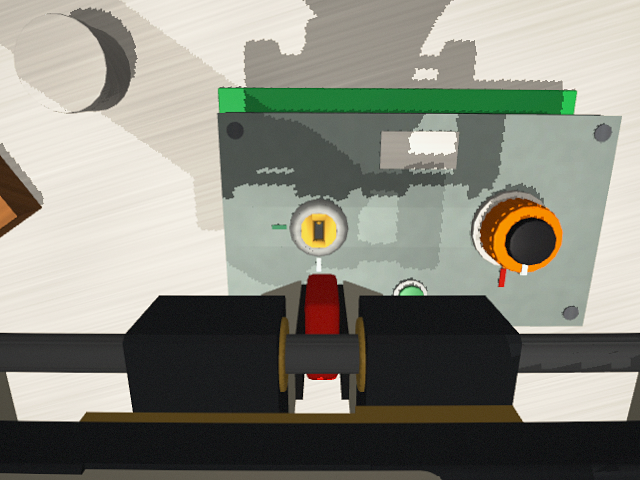

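The slot is visible at (319,231) and the held head at (322,320). I'll measure the key relative to the slot in this one picture, so the calibration bias cancels.

```bash
cat >> h.py <<'E'
def rel(W):
    s=sense();R=np.array(s["orientation"]);P=np.array(s["position"]);c=cloud(W);h=hsv(W)
    t=(c-P)@R*1000  # tool frame, mm
    red=((h[...,0]<6)|(h[...,0]>174))&(h[...,1]>150)&(h[...,2]>40)&(abs(t[...,0])<25)&(abs(t[...,1])<15)&(abs(t[...,2]+15)<25)
    q=t[red]; fr=q[q[:,0]>q[:,0].max()-6]; tp=q[q[:,2]<np.percentile(q[:,2],2)+3]
    print("head n",len(q),"x pct",np.percentile(q[:,0],[1,50,99,100]),"y pct",np.percentile(q[:,1],[1,50,99]),"z pct",np.percentile(q[:,2],[1,50,99]))
    print("top face",len(tp),tp.min(0),tp.max(0),rect(tp[:,:2]/1000))
    K=np.array([.5178,.0932])
    r=np.hypot(c[...,0]-K[0],c[...,1]-K[1])
    cy=(r<.02)&(abs(c[...,2]-.104)<.003)
    # slot: dark pixels in the brass disc, rays cut with the plane z=.104
    d=outline=(r<.03)&(h[...,2]<100)
    v,u=np.mgrid[0:480,0:640];Rc=cv2.Rodrigues(np.array(W["rvec"],float))[0];o=-Rc.T@np.array(W["tvec"]).ravel()
    n=cv2.undistortPoints(np.stack([u,v],-1).reshape(-1,1,2).astype(float),np.array(W["mtx"]),np.array(W["distortion"])).reshape(480,640,2)
    w=np.dstack([n,np.ones((480,640))])@Rc; g=o+w*((.104-o[2])/w[...,2])[...,None]
    rg=np.hypot(g[...,0]-K[0],g[...,1]-K[1]); m=(rg<.010)&(h[...,2]<110)
    e=(g[m]-P)@R*1000
    print("slot",m.sum(),"tool mm",e.mean(0),rect(e[:,:2]/1000),"| bezel tool",((c[cy]-P)@R*1000).mean(0),cv2.minEnclosingCircle(((c[cy]-P)@R*1000)[:,:2].astype(np.float32)))
E
python3 - <<'E'
from h import *
W=snapshot("wrist");rel(W)
E
```

```text
head n 2119 x pct [-14.5437  12.5099  14.7783  15.1022] y pct [-5.7734  0.1298  5.9101] z pct [-28.0971 -25.8456  -0.0882]
top face 1201 [-15.6709  -5.9963 -29.4483] [ 14.8331   5.9386 -24.9387] (array([-0.0003,  0.0003]), array([30.5163, 11.9203]), -1.8494033813476562)
slot 154 tool mm [  0.3224  -3.0397 115.3009] (array([ 0.0007, -0.0027]), array([13.0499,  5.9918]), 0.0461006835103035) | bezel tool [  2.2194  -3.0725 115.2612] ((1.4822646379470825, -3.0949153900146484), 18.87278938293457)
```

Request:
carry_out(series=[4, 0, -0.05, 0.1, 0.2, 4, 0, 0, 0.3, 0, 4, 0, 0, 0.4, 0, 4, 0, 0, 0.4, 0, 4, 0, 0, 0.2, 0, 4, 0, 0, 0.1, 0, 4, 0, 0, 0, 0, 4, 0, 0, 0, 0])

```text
t: 18.95
position: [0.5191, 0.0933, 0.1447]
orientation: [[-0.963, 0.271, 0.001], [0.271, 0.963, 0.0], [-0.001, 0.001, -1.0]]
contact_force: [0.8, 0.3, -0.5]
gripper_width: 0.0119
grasp_force: 30.0
```

Run:
```python
from h import *
s=sense();print(s["position"],s["contact_force"],togo([.5186,.0923,.14],164.1))
W=snapshot("wrist");save(W,"w7.png")
c=cloud(W);R=np.array(s["orientation"]);P=np.array(s["position"])
m=(abs(c[...,2]-.104)<.0015)&(np.hypot(c[...,0]-.5178,c[...,1]-.093)<.035)
t=((c[m]-P)@R*1000)[:,:2];print(m.sum(),t.min(0),t.max(0),cv2.minEnclosingCircle(t.astype(np.float32)))
```

```text
[0.5191 0.0933 0.1447] [ 0.7935  0.3254 -0.5402] ('units', array([ 0.0051, -0.0225,  0.0941]), 'turn cw', np.float64(0.1699041448682408))
2332 [ -6.1605 -18.7206] [19.7626 16.655 ] ((2.139211893081665, -1.150161862373352), 18.10451889038086)
```

View pics/w7.png

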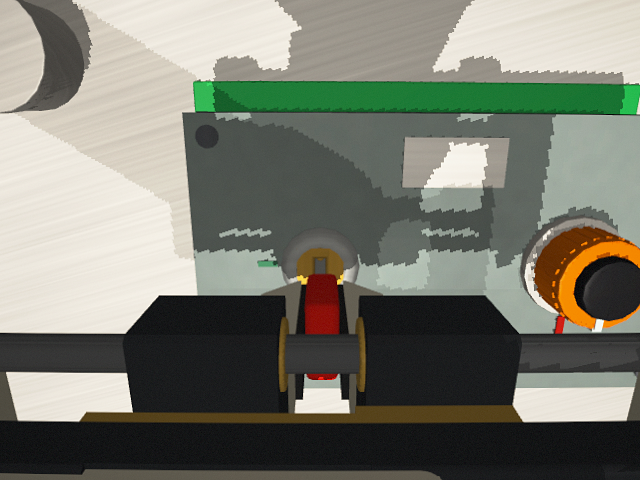

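The head lines up with the slot; its end is visible at (320,262). I'm lowering gently.

Request:
carry_out(series=[4, 0.01, -0.02, 0.05, 0.2, 4, 0, 0, 0.05, 0, 4, 0, 0, 0.05, 0, 4, 0, 0, 0.04, 0, 4, 0, 0, 0.04, 0, 4, 0, 0, 0.04, 0, 4, 0, 0, 0, 0])

```text
t: 19.7
position: [0.5178, 0.0921, 0.1304]
orientation: [[-0.962, 0.275, -0.001], [0.275, 0.962, -0.0], [0.0, -0.0, -1.0]]
contact_force: [-0.6, 0.7, 0.5]
gripper_width: 0.0121
grasp_force: 30.0
```

Run:
```python
from h import *
s=sense();print(s["position"],np.array(s["orientation"]).T@s["contact_force"],s["torque"])
```

```text
[0.5178 0.0921 0.1304] [ 0.7838  0.4823 -0.5242] [ 0.1293 -0.1318 -0.0063]
```

The tip is about 4.5 mm into the slot with no load. Next I'll wiggle it past the pins along the slot (tool x).

Request:
carry_out(series=[4, 0.03, 0, 0.02, 0, 4, -0.05, 0, 0.02, 0, 4, 0.05, 0, 0.02, 0, 4, -0.05, 0, 0.02, 0, 4, 0.05, 0, 0.02, 0, 4, -0.05, 0, 0.02, 0, 4, 0.05, 0, 0.02, 0, 4, -0.05, 0, 0.02, 0, 4, 0.02, 0, 0, 0, 4, 0, 0, 0, 0])

```text
t: 20.7
position: [0.518, 0.0928, 0.1229]
orientation: [[-0.962, 0.274, 0.0], [0.274, 0.962, 0.001], [-0.0, 0.001, -1.0]]
contact_force: [-2.3, 2.1, 4.3]
gripper_width: 0.0118
grasp_force: 30.0
```

Run:
```python
from h import *
s=sense();print(s["position"],np.array(s["orientation"]).T@s["contact_force"],s["torque"],s["gripper_width"])
```

```text
[0.518  0.0928 0.1229] [ 2.8157  1.3479 -4.2676] [0.5578 0.4137 0.0385] 0.01178062254878393
```

Request:
carry_out(series=[4, 0.03, 0, 0.02, 0, 4, -0.06, 0, 0.02, 0, 4, 0.06, 0, 0.02, 0, 4, -0.06, 0, 0.02, 0, 4, 0.06, 0, 0.02, 0, 4, -0.06, 0, 0.02, 0, 4, 0.06, 0, 0.02, 0, 4, -0.06, 0, 0.02, 0, 4, 0.03, 0, 0, 0, 4, 0, 0, 0, 0])

```text
t: 21.7
position: [0.5177, 0.0922, 0.1143]
orientation: [[-0.962, 0.275, -0.001], [0.275, 0.962, 0.0], [0.001, 0.0, -1.0]]
contact_force: [-1.6, 1.8, 0.5]
gripper_width: 0.0117
grasp_force: 30.0
```

Run:
```python
from h import *
s=sense();print(s["position"],np.array(s["orientation"]).T@s["contact_force"],s["torque"],s["gripper_width"])
```

```text
[0.5177 0.0922 0.1143] [ 2.0731  1.2556 -0.4837] [0.4726 0.1262 0.0313] 0.011701793494156504
```

Request:
carry_out(series=[4, 0.03, 0, 0.02, 0, 4, -0.06, 0, 0.02, 0, 4, 0.06, 0, 0.02, 0, 4, -0.06, 0, 0.02, 0, 4, 0.05, 0, 0.02, 0, 4, -0.04, 0, 0.01, 0, 4, 0.02, 0, 0, 0, 4, 0, 0, 0, 0])

```text
t: 22.5
position: [0.5177, 0.0924, 0.1093]
orientation: [[-0.962, 0.274, -0.0], [0.274, 0.962, -0.0], [0.0, -0.0, -1.0]]
contact_force: [-2.4, 2.3, 5.6]
gripper_width: 0.0117
grasp_force: 30.0
```

Run:
```python
from h import *
s=sense();print(s["position"],np.array(s["orientation"]).T@s["contact_force"],s["torque"],s["gripper_width"])
W=snapshot("wrist");rel(W)
```

```text
[0.5177 0.0924 0.1093] [ 2.964   1.4982 -5.5536] [0.3638 0.379  0.0274] 0.011725400416050186
head n 2141 x pct [-14.4727  12.6426  14.8735  15.1335] y pct [-5.7482  0.1367  5.9276] z pct [-28.1636 -25.8056   0.8473]
top face 1188 [-15.3149  -5.9965 -28.9283] [ 15.0034   5.9325 -24.9858] (array([-0.0001,  0.0003]), array([30.2475, 11.8677]), -1.62811279296875)
slot 1050 tool mm [3.242  1.1505 5.3626] (array([0.0019, 0.001 ]), array([19.8321, 16.5754]), -84.3989372253418) | bezel tool [13.8612  0.4638  5.7982] ((6.761802673339844, 0.3510923385620117), 17.356367111206055)
```

Request:
carry_out(series=[4, 0.03, 0, 0.02, 0, 4, -0.05, 0, 0.02, 0, 4, 0.04, 0, 0, 0, 4, -0.02, 0, 0, 0, 4, 0, 0, 0, 0])

```text
t: 23.05
position: [0.5178, 0.0924, 0.109]
orientation: [[-0.962, 0.274, -0.0], [0.274, 0.962, -0.002], [-0.0, -0.002, -1.0]]
contact_force: [-7.8, -1.3, 22.7]
gripper_width: 0.0117
grasp_force: 30.0
```

Run:
```python
from h import *
s=sense();print(s["position"],np.array(s["orientation"]).T@s["contact_force"],s["torque"],s["gripper_width"])
```

```text
[0.5178 0.0924 0.109 ] [  7.1774  -3.4536 -22.6811] [-0.1869  1.7215  0.0093] 0.011745635630242572
```

The key is seated: 2 mm of command moved it 0.3 mm and the force rose to 23 N. I'll ease the push and turn.

Request:
carry_out(series=[4, 0.02, 0, -0.025, 0, 4, 0, 0, 0, 3, 4, 0, 0, 0, 5, 4, 0, 0, 0, 6, 4, 0, 0, 0, 6, 4, 0, 0, 0, 6, 4, 0, 0, 0, 6, 4, 0, 0, 0, 6, 4, 0, 0, 0, 6, 4, 0, 0, 0, 0], force=40)

```text
t: 24.05
position: [0.5181, 0.0933, 0.1092]
orientation: [[-0.5, 0.866, 0.002], [0.866, 0.5, 0.001], [-0.001, 0.002, -1.0]]
contact_force: [-1.2, 2.2, 6.2]
gripper_width: 0.0118
grasp_force: 40.0
```

Run:
```python
from h import *
s=sense();print(s["position"],np.array(s["orientation"]).T@s["contact_force"],s["torque"],s["gripper_width"],togo([.5178,.0924,.109],74.1),s["joints"])
```

```text
[0.5181 0.0933 0.1092] [ 2.4989  0.0289 -6.2391] [ 0.5547 -0.1722  0.0376] 0.011787347089333529 ('units', array([-0.013 , -0.0139,  0.0044]), 'turn cw', np.float64(45.92767003239891)) [ 0.4241  0.5409 -0.823   1.9505  0.5166  0.8701 -0.1479]
```

Turned 44° with everything steady. I'll continue for about 54° more, including the play.

Request:
carry_out(series=[4, 0.01, 0, 0.01, 6, 4, 0, 0, 0, 6, 4, 0, 0, 0, 6, 4, 0, 0, 0, 6, 4, 0, 0, 0, 6, 4, 0, 0, 0, 6, 4, 0, 0, 0, 6, 4, 0, 0, 0, 4, 4, 0, 0, 0, 4, 4, 0, 0, 0, 0, 4, 0, 0, 0, 0])

```text
t: 25.15
position: [0.5195, 0.0936, 0.1092]
orientation: [[0.338, 0.941, 0.005], [0.941, -0.338, 0.001], [0.003, 0.005, -1.0]]
contact_force: [3.2, 3.3, 5.9]
gripper_width: 0.0118
grasp_force: 40.0
```

Run:
```python
from h import *
s=sense();print(s["position"],np.array(s["orientation"]).T@s["contact_force"],s["torque"],s["gripper_width"],togo([.5178,.0924,.109],74.1),s["joints"])
```

```text
[0.5195 0.0936 0.1092] [ 4.2178  1.9005 -5.8558] [ 0.3907 -0.8545  0.0879] 0.011787482159778167 ('units', array([-0.0335, -0.0243,  0.0041]), 'turn cw', np.float64(-3.8336725930466855)) [ 0.274   0.4779 -0.6217  1.954   0.3758  0.8197 -0.8987]
```

Request:
carry_out(series=[4, 0, 0, 0, 2, 4, 0, 0, 0, 2, 4, 0, 0, 0, 2, 4, 0, 0, 0, 0])

```text
t: 25.55
position: [0.5196, 0.0935, 0.1092]
orientation: [[0.435, 0.9, 0.005], [0.9, -0.435, 0.001], [0.003, 0.004, -1.0]]
contact_force: [3.7, 2.2, 6.2]
gripper_width: 0.0118
grasp_force: 40.0
```

Run:
```python
from h import *
s=sense();print(s["position"],np.array(s["orientation"]).T@s["contact_force"],s["torque"],s["gripper_width"],togo([.5178,.0924,.109],74.1))
```

```text
[0.5196 0.0935 0.1092] [ 3.6603  2.4129 -6.1576] [ 0.4047 -0.9111  0.1293] 0.011801308611054929 ('units', array([-0.0351, -0.0235,  0.0039]), 'turn cw', np.float64(-9.891698466047217))
```

Request:
carry_out(series=[4, 0, 0, 0, 2, 4, 0, 0, 0, 2, 4, 0, 0, 0, 0, 4, 0, 0, 0, 0])

```text
t: 25.95
position: [0.5198, 0.0934, 0.1092]
orientation: [[0.496, 0.868, 0.006], [0.868, -0.496, 0.001], [0.004, 0.004, -1.0]]
contact_force: [4.5, 2.6, 5.3]
gripper_width: 0.0117
grasp_force: 40.0
```

Run:
```python
from h import *
s=sense();print(s["position"],np.array(s["orientation"]).T@s["contact_force"],s["torque"],s["gripper_width"],togo([.5178,.0924,.109],74.1))
W=snapshot("wrist");save(W,"w8.png");rel(W)
```

```text
[0.5198 0.0934 0.1092] [ 4.5462  2.6745 -5.3182] [ 0.4854 -1.0103  0.0887] 0.011744957137564014 ('units', array([-0.0373, -0.0237,  0.0045]), 'turn cw', np.float64(-13.824759137136454))
head n 2128 x pct [-16.0981  11.001   13.247   13.5714] y pct [-7.1479 -1.2176  4.5215] z pct [-28.3416 -25.7821   0.4686]
top face 1175 [-16.9418  -7.3291 -29.4979] [ 13.4519   4.5804 -25.0136] (array([-0.0017, -0.0015]), array([30.3487, 11.9185]), 0.6452738642692566)
slot 1073 tool mm [ 1.764  -1.6678  5.1968] (array([ 0.0004, -0.0016]), array([19.7521, 16.7129]), 86.47777557373047) | bezel tool [12.3473 -1.5829  5.7065] ((5.511767864227295, -1.385293960571289), 16.89263153076172)
```

View pics/w8.png

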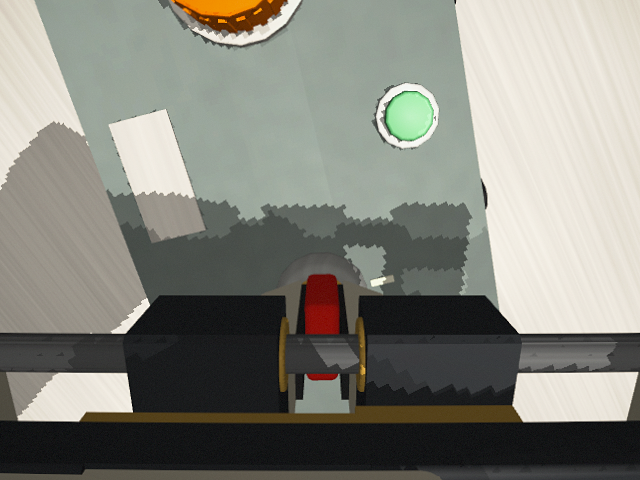

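The pointer side is clear and the head at (322,325) hasn't slipped in the fingers. I'll check the head's angle against the lid, and whether the lamp has changed.

Run:
```python
from h import *
W=snapshot("wrist");S=snapshot("scene");T=snapshot("top");s=sense();save(S,"s2.png")
c=cloud(W);h=hsv(W)
R=np.array(s["orientation"]);Rc=cv2.Rodrigues(np.array(W["rvec"],float))[0]
print("cam in tool",(Rc@R), "pos",R.T@(-Rc.T@np.array(W["tvec"]).ravel()-s["position"]))
red=((h[...,0]<6)|(h[...,0]>174))&(h[...,1]>150)&(h[...,2]>40)&(abs(c[...,2]-.136)<.004)&(np.hypot(c[...,0]-.519,c[...,1]-.093)<.03)
print("head",red.sum(),rect(c[red][:,:2]))
l=(abs(c[...,2]-.0945)<.002)&(c[...,1]>0)&(c[...,1]<.3)&(c[...,0]>.55)
e=[]
for v in range(20,280,4):
    u=np.where(l[v])[0]
    if len(u): e.append(c[v,u.max()][:2])
d=cv2.fitLine(np.array(e,np.float32),cv2.DIST_HUBER,0,.001,.001).ravel();print("lid +x edge dir",np.degrees(np.arctan2(d[1],d[0])))
for n,P in(("scene.png",S),("top.png",T)):
    a=cv2.imread("pics/"+n)[:,:,::-1];r=(slice(230,236),slice(349,356)) if n[0]=="s" else (slice(237,243),slice(290,297))
    print(n,a[r].reshape(-1,3).mean(0),P["frame"][r].reshape(-1,3).mean(0))
```

```text
cam in tool [[-0.0006  1.     -0.0007]
 [-0.9607 -0.0008 -0.2777]
 [-0.2777  0.0005  0.9607]] pos [ 0.0748 -0.0014 -0.1583]
head 1313 (array([0.5177, 0.0924]), array([29.9145, 12.0543]), 61.30508804321289)
lid +x edge dir 74.17643
scene.png [ 68.9524 102.9286  74.2619] [ 70.881  105.8571  76.5   ]
top.png [ 75.0952 105.881   79.4762] [109.2143 105.0714  93.3333]
```

Request:
carry_out(series=[4, -0.01, 0, 0.01, 2, 4, 0, 0, 0, 2, 4, 0, 0, 0, 0, 4, 0, 0, 0, 0], force=55)

```text
t: 26.55
position: [0.5199, 0.0934, 0.1092]
orientation: [[0.554, 0.832, 0.007], [0.832, -0.555, 0.001], [0.005, 0.005, -1.0]]
contact_force: [3.8, 1.8, 7.4]
gripper_width: 0.0118
grasp_force: 55.1
```

```bash
cat >> h.py <<'E'
def chk():
    W=snapshot("wrist");s=sense();R=np.array(s["orientation"]);c=cloud(W);h=hsv(W)
    red=((h[...,0]<6)|(h[...,0]>174))&(h[...,1]>150)&(h[...,2]>40)&(abs(c[...,2]-.136)<.004)&(np.hypot(c[...,0]-.519,c[...,1]-.093)<.03)
    print("head",rect(c[red][:,:2]),"z",np.median(c[red][:,2]),"tool yaw",np.degrees(np.arctan2(R[1,0],R[0,0])),"F tool",R.T@s["contact_force"],"tq",s["torque"],s["position"])
E
python3 -c "
from h import *
chk();chk()"
```

```text
head (array([0.5176, 0.0924]), array([30.357 , 12.0481]), 57.00875473022461) z 0.1358630400680826 tool yaw 56.32057685652132 F tool [ 4.2414  2.1341 -8.8729] tq [ 0.4798 -0.9442  0.3529] [0.5199 0.0933 0.1092]
head (array([0.5178, 0.0923]), array([30.9351, 12.0515]), 58.17718505859375) z 0.13585596608070225 tool yaw 56.32263326066888 F tool [ 3.3572  1.6534 -8.236 ] tq [ 0.4949 -0.9726  0.3358] [0.5199 0.0934 0.1092]
```

The moment is now 0.35 N m, well above the 0.09 N m spring, so the cylinder is on its stop. The head's underside is at 104 mm, so the key is home. Handing in while still holding it.

```bash
python3 -c "
from h import *
print(finish_job())"
```

```text
the job is handed in; nothing more can be done
None
```

I handed the job in at about 27 s: the ring is locked at the red mark, and the red key is fully home, turned clockwise to its stop at the green test mark and still held there. The stop itself was judged from the moment rising to 0.35 N m, as the gripper hid the mark.

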